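Open the tight stoneware jar in its holder

ROBOT

A 7-joint arm with a two-finger parallel gripper is mounted at the origin on a cart in front of the work surface, level with it; the furniture and walls round the work are solid. World frame = base frame: x ahead of the robot, y to its left, z up, the work surface at z = 0. Lengths are in m, angles in rad, forces in N, time in s.
With the tool pointing down it reaches from about 0.425 to 0.975 m from the base axis. Payload 16.7 kg.
Tool frame: the origin (TCP) lies at the very end of the fingers, on their centre line; the grasp point (between the pads) lies bot.grip_depth behind it (bot.grip_depth is the distance from the TCP to the grasp point, in m); z points along the fingers, y is the line along which they close (so a half turn about z gives the same grasp; the last joint's range is limited). The gripper opens to 85 mm and grips with 20 to 120 N. Pads are 22 mm wide; open, the fingers measure 114 mm over their backs; the gripper's body (76 mm by 85 mm) begins 54 mm behind the grasp point. The pads swing forward as they close: fully open they stand 13 mm farther back than shut.
Start: joints at [0.952, 0.426, 0.074, 1.606, -0.034, 1.111, -0.067], TCP at [0.306, -0.602, 0.231] pointing down, gripper open.
Joint ranges: [-2.85, 2.85], [-0.5, 2.14], [-1.23, 1.37], [0.21, 2.46], [-1.02, 4.16], [0.16, 2.05], [-2.73, 2.73]. Speed limits (rad/s): [1.89, 1.89, 2.39, 2.39, 3.01, 3.01, 3.01].

INTERFACE

Orientations are given as a rotation vector (axis times angle).
In Python, from workcell import bot, snapshot, ticket, spot_in, outline_of, place_of gives the robot as it stands.
- The arm moves only by the tool play_rows, never from a script. Its argument "plan" is a list of rows, each an object with "delta_pos": the shift along the tool's x, y, z in cm, a list of three; "spin": the turn about the tool's z in units of 5 degrees (1.0 is 5 degrees). In form: [{"delta_pos": [x, y, z], "spin": spin}, ...]. A call has exactly 5 rows; each row shifts and turns the commanded pose from where the row before left it, along the tool's axes as they then stand; what a row does not reach is not made up. A row lasts 1/8 s, in which the tool goes at most 62.5 mm and 10.7 degrees, less where a joint would pass 70% of its speed; a pose out of reach is approached as far as the arm can. A call with a gripper value outside its range is refused whole. "grip" is the finger opening in cm, from 0 to 8.54, set as the call begins (left out, the last holds). The fingers move at their own pace and stop on an object; "newtons" is the grip in N (left out, the last holds). Time passes only in rows, so rows that do not move let the fingers close, or fill a call up. It gives the time, the measured TCP pose, the force, the opening and the grip force at its end, in the units of the state.
- bot.read_state(): the state, without advancing time (a new reading comes with each control period).
- snapshot(name): name is "side" or "top"; returns a dict with "frame" (480x640x3 uint8, red, green, blue), "fovy" (degrees; the focal length in pixels is half the picture's height over the tangent of half this angle, whatever the lens; pixels are square), "cx", "cy" (the principal point, pixels), "origin" and "rotation" of the camera in the world. Camera axes: x right, y down, z forward; pixel columns grow to the right and rows downward; lengths in m; the calibration is good to about 2 mm. A picture is of the moment at which its call begins. There is no depth.
- ticket.close_job(): hands the job in; it is judged then, once.
Trained networks look in a picture, given as the dict that the camera call returned (one of the last four; its "shot" number tells which), for a name from the list of things; names that differ only in an ending like _2 or _b are one class to them, and where a whole thing is asked for, a point or a joint stands for the part that bears it (a point fixed in the world has none). Each returns a list of dicts, best first, with "score" (0 to 1); they miss things now and then, are a little off and sometimes report something else, mostly with a low value. They report only what shows in the picture. A call takes as long as a camera call. They do not tell look-alikes from the thing itself.
- spot_in(picture, name): "extent" ([left, top, right, bottom] in pixels, round what is visible of it).
- outline_of(picture, name): "region" (480x640 bool, what is visible of it) and "extent" ([left, top, right, bottom] in pixels, round what is visible of it).
- place_of(picture, name): "pixel" ([column, row] in pixels: a listed point, or the origin of a listed thing).
The state is a dict: "clock": time; "joint_positions": joint angles; "qvel": joint speeds; "tau": joint torques, N m; "position": TCP position; "tool_rot": TCP orientation; "force": force on the tool from outside, world axes, zero at the start; "wrist_torque": the same for the moment, N m; "width": opening from 0.0 (shut) to 1.0 (fully open); "finger_force": force on a finger pad.
Only numpy, scipy, OpenCV 4.12 (cv2) and the standard library are available. Lean on these libraries where they do the work, as an engineer would, in place of code of your own. Each camera call takes 0.05 s, during which the arm holds its last target. There are 200 camera calls.

TASK

Take the square white jar by its round metal lid, set it gently into the square recess of the wooden holder and feel that it sits right down on the bottom, so that the holder keeps it from turning. Then unscrew the tight lid counter-clockwise until its lugs come free, lift it just clear of the jar - a few centimetres, no more - and finish while still holding the lid level over the open mouth. The jar stays seated in the holder, and the other things are left where they are.

Things in the scene. Friction and masses are not known exactly. Their poses are not given: they have to be found in the camera images.
- jar: Square white stoneware jar, body 64 x 64 mm, 72 mm high, about 0.32 kg, round neck on top; stands upright on the worktop at the start. Origin: centre of its underside; z up; x, y square to its sides (a quarter turn makes no difference to the holder). Unless braced, it simply turns along with its lid.
- jar_mouth (a point): Centre of the jar's rim, 92 mm above its underside. The neck is 36 mm across and 20 mm high and carries three short level thread ridges, 120 degrees apart (48 mm over them). The lid does not rise as it turns, but the resistance felt while turning (up to about 0.7 N m) vanishes once its lugs are clear of the ridges.
- lid: Round dark metal lid, tight on the jar: 56 mm across, 30 mm high, about 0.07 kg; while closed it carries the jar's weight. Origin: centre of its underside, 78 mm above the jar's underside while closed (6 mm of bare neck show below it). z up, x along the small bright rib on its top.
- lid_top (a point): Centre of the lid's flat top, 30 mm above its underside. Lid yaw relative to the jar (counter-clockwise from above positive): -10 to +10 degrees at the start; lugs held under the ridges up to about +51, free to lift between +54 and +74, solid stop at about +77; clockwise stop at about -13.
- jar_holder: Light wooden block 112 x 112 x 36 mm screwed to the wooden worktop (which lies 5 mm below the hob glass, at z = -0.0046 m), with a square recess in its top, 68 mm wide and 28 mm deep, with a 4 mm chamfer round its mouth. Origin: centre of its underside; z up; x and y along the sides of block and recess. The recess floor is 8 mm above the worktop: a fully seated jar has its underside there.
- jam_jar: Bystander: round closed glass jam jar with yellow lid, 71 mm in diameter, 110 mm high. Origin at its underside.
- spice_jar: Bystander: slim spice jar with black lid, 41 mm in diameter, 105 mm high. Origin at its underside.
- mug: Bystander: white mug, 82 x 112 x 94 mm with its handle. Origin at its underside.
- small_tin: Bystander: low food tin, 75 mm in diameter, 58 mm high. Origin at its underside.
- spice_jar_wide: Bystander: thicker spice jar with red lid, 46 mm in diameter, 109 mm high. Origin at its underside.
- egg_cup: Bystander: stoneware egg cup, 48 mm in diameter, 52 mm high. Origin at its underside.
There are look-alikes about, which are no part of the job. Of the things that look like the lid, the smallest one is meant.

How it is judged:
By the outcome, as a careful person would: the job done as asked, in the order asked, and still so for the second after the job is handed in, while the arm keeps its last pose, push and grip.
It also fails if it takes over 45 s, if anything falls off the work surface, if the arm or the gripper's body presses on something with over 40 N, if the wrist force passes 120 N, or if a joint passes its speed limit or range.

## Working session

There is one attempt and no reset: what is moved stays moved. The work goes in short steps, Python scripts to look and compute and a tool call to move; the robot and the scene stay as the last step left them, time stands still between calls to the robot, and variables do not carry over. Pictures are saved under pics/ and viewed, at most 10 in all, crops included, and the job is handed in when it is done.

Besides the shell and the picture viewer there is one more tool, called after "Emit:" as name([rows], argument=value, ...), one row to a line, values as JSON. play_rows: Moves the arm, as the interface text tells. Its arguments: {"type":"object","properties":{"plan":{"type":"array","items":{"type":"object","properties":{"delta_pos":{"type":"array","items":{"type":"number"}},"spin":{"type":"number"}}}},"grip":{"type":"number"},"newtons":{"type":"number"}},"required":["plan"]}

```bash
mkdir -p pics; cat > h.py <<'E'
import numpy as np, cv2
from scipy.spatial.transform import Rotation as R
from workcell import bot, snapshot, ticket, spot_in, outline_of, place_of
def F(p): return 240/np.tan(np.radians(p['fovy'])/2)
def ray(p,px):
    f=F(p); d=np.array([(px[0]-p['cx'])/f,(px[1]-p['cy'])/f,1.]); return np.array(p['origin']),np.array(p['rotation'])@d
def atz(p,px,z):
    o,d=ray(p,px); return o+d*(z-o[2])/d[2]
def proj(p,X):
    c=np.array(p['rotation']).T@(np.array(X)-np.array(p['origin'])); return c[:2]/c[2]*F(p)+[p['cx'],p['cy']]
def save(p,n): cv2.imwrite('pics/'+n,p['frame'][:,:,::-1])
E
python3 - <<'E'
from h import *
s=bot.read_state(); print({k:np.round(v,3) for k,v in s.items()}, bot.grip_depth)
a=snapshot('top');b=snapshot('side')
im=np.hstack([a['frame'],b['frame']]);save(a,'a.png');save(b,'b.png')
for n,p in(('top',a),('side',b)):
  print(n,np.round(p['origin'],3),np.round(p['rotation'],2).tolist(),p['fovy'],p['cx'],p['cy'])
  for t in['jar','lid','jar_holder']:
    for r in spot_in(p,t): print(t,np.round(r['extent']),round(r['score'],2))
  for t in['lid_top','jar_holder','lid','jar']:
    for r in place_of(p,t): print('pt',t,np.round(r['pixel'],1),round(r['score'],2))
E
```

```text
{'clock': np.float64(0.0), 'joint_positions': array([ 0.951,  0.427,  0.074,  1.607, -0.034,  1.111, -0.067]), 'qvel': array([-0.001, -0.   ,  0.   , -0.002,  0.   ,  0.001, -0.001]), 'tau': array([ 0.0000e+00, -9.4985e+01,  3.7610e+00, -4.6351e+01,  1.9000e-02,
        1.0000e-02,  0.0000e+00]), 'position': array([ 0.305, -0.602,  0.231]), 'tool_rot': array([-3.054e+00, -7.310e-01,  1.000e-03]), 'force': array([ 0.134, -0.437, -0.274]), 'wrist_torque': array([-0.049, -0.038, -0.024]), 'finger_force': np.float64(0.0), 'width': np.float64(1.001)} 0.0187
top [ 0.413 -0.122  1.182] [-2.19, 2.15, -0.13] 51.878005147861565 321.1089065981004 236.91204550658122
jar [335. 196. 365. 228.] 0.67
lid [256. 130. 284. 166.] 0.85
lid [221. 284. 256. 311.] 0.8
lid [338. 200. 364. 223.] 0.64
lid [315. 150. 335. 181.] 0.39
jar_holder [405. 246. 458. 298.] 0.96
pt lid_top [269.4 145. ] 0.73
pt lid_top [237.2 237.6] 0.61
pt lid_top [354.3 209. ] 0.59
pt lid_top [236.2 298. ] 0.59
pt lid_top [349.8 213.1] 0.36
pt lid_top [417.6 180.5] 0.24
pt jar_holder [430.5 275.8] 0.57
pt lid [237.3 297.3] 0.95
pt lid [271. 149.] 0.68
pt lid [351.6 212.6] 0.65
pt lid [416.7 182.7] 0.24
pt jar [345.1 214.6] 0.54
side [0.491 0.899 0.758] [-0.11, 2.73, -1.48] 43.938527504991136 315.9081054885821 241.32597430550356
jar [290. 228. 320. 266.] 0.85
lid [290. 209. 316. 236.] 0.95
lid [376. 309. 420. 352.] 0.93
lid [194. 280. 231. 318.] 0.6
jar_holder [338. 192. 385. 231.] 0.78
pt lid_top [210.3 290. ] 0.97
pt lid_top [302.8 217.1] 0.77
pt lid_top [402.6 323.7] 0.66
pt jar_holder [363.6 216.8] 0.79
pt lid [211.3 304. ] 0.88
pt lid [398.8 335.9] 0.86
pt lid [304.5 228.9] 0.83
pt lid [300.3 213.3] 0.24
pt jar [301.1 254.4] 0.72
```

```bash
cat > fix.sh <<'E'
sed -i "s/np.array(p\['rotation'\])/R.from_rotvec(p['rotation']).as_matrix()/g" h.py
E
sh fix.sh; python3 - <<'E'
from h import *
a=snapshot('top');b=snapshot('side')
for px in [(351,211),(354,209),(269.4,145),(236.2,298)]:
    print('top lid_top z.103',atz(a,px,.103).round(3))
for px in [(302.8,217.1),(210,290),(402,323)]: print('side',atz(b,px,.103).round(3))
print('holder top',atz(a,(431,272.5),.0314).round(3),atz(a,(430.5,275.8),0).round(3),'side',atz(b,(363.6,216.8),0).round(3))
save(a,'a.png');save(b,'b.png')
E
```

```text
top lid_top z.103 [ 0.592 -0.196  0.103]
top lid_top z.103 [ 0.597 -0.203  0.103]
top lid_top z.103 [ 0.738 -0.011  0.103]
top lid_top z.103 [0.396 0.05  0.103]
side [ 0.596 -0.195  0.103]
side [0.738 0.072 0.103]
side [0.4   0.134 0.103]
holder top [ 0.463 -0.39   0.031] [ 0.456 -0.396  0.   ] side [ 0.462 -0.382  0.   ]
```

View pics/a.png

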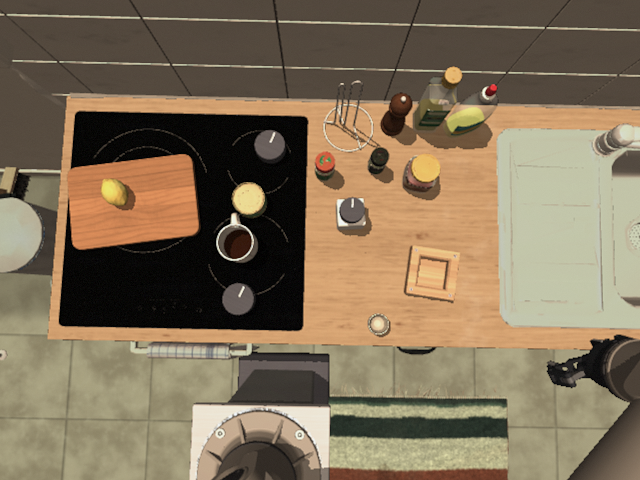

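View pics/b.png

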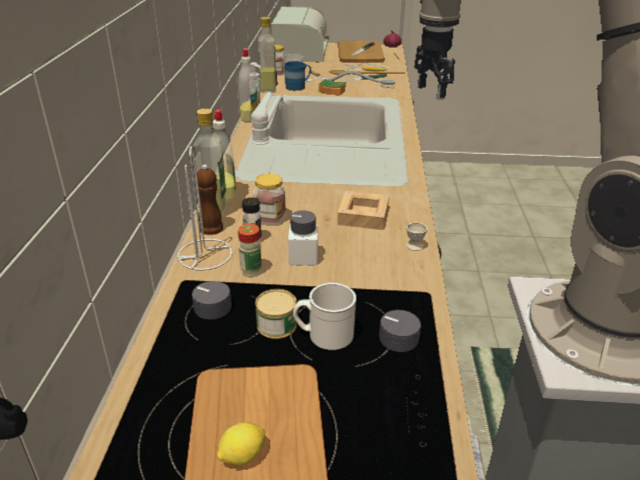

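```bash
python3 - <<'E'
from h import *
a=snapshot('top');b=snapshot('side')
x0,y0,x1,y1=325,185,475,310
c=cv2.resize(a['frame'][y0:y1,x0:x1],None,fx=5,fy=4.8 if 0 else 4.8,interpolation=cv2.INTER_CUBIC)
cv2.imwrite('pics/c.png',c[:,:,::-1])
for t in ['jar_holder','jar','lid']:
  for n,p in(('top',a),('side',b)):
    for r in outline_of(p,t):
      m=r['region'].astype(np.uint8); 
      cs=max(cv2.findContours(m,0,2)[0],key=cv2.contourArea)
      if n=='top':
        z={'jar_holder':.0314,'jar':.0674,'lid':.1034}[t]
        w=np.array([atz(p,q[0],z)[:2] for q in cs],np.float32)
        print(t,n,round(r['score'],2),np.round(r['extent']),np.round(cv2.minAreaRect(w*1000),1).tolist() if 0 else cv2.minAreaRect(w*1000))
      else: print(t,n,round(r['score'],2),np.round(r['extent']),m.sum())
E
```

```text
jar_holder top 0.79 [402. 245. 458. 300.] ((463.709228515625, -391.450927734375), (117.71858215332031, 114.66328430175781), 81.98941802978516)
jar_holder side 0.95 [335. 188. 386. 228.] 1665
jar top 0.53 [335. 199. 367. 229.] ((590.2052001953125, -199.96551513671875), (67.03111267089844, 66.26365661621094), 0.8913542032241821)
jar top 0.25 [404. 247. 460. 300.] ((462.6881408691406, -382.1265869140625), (116.38375091552734, 110.53229522705078), 81.9881591796875)
jar side 0.79 [289. 229. 318. 265.] 916
lid top 0.69 [220. 283. 258. 315.] ((395.7122802734375, 44.00921630859375), (66.80878448486328, 69.24034118652344), 1.9449735879898071)
lid top 0.63 [340. 196. 366. 224.] ((595.8123779296875, -198.4435577392578), (60.68722915649414, 53.17436981201172), 0.5436293482780457)
lid top 0.58 [254. 132. 283. 163.] ((737.2802734375, -11.516326904296875), (71.54118347167969, 65.0091323852539), 1.5728058815002441)
lid side 0.95 [377. 310. 421. 351.] 1442
lid side 0.84 [193. 277. 229. 318.] 1157
lid side 0.61 [289. 210. 317. 234.] 553
```

View pics/c.png

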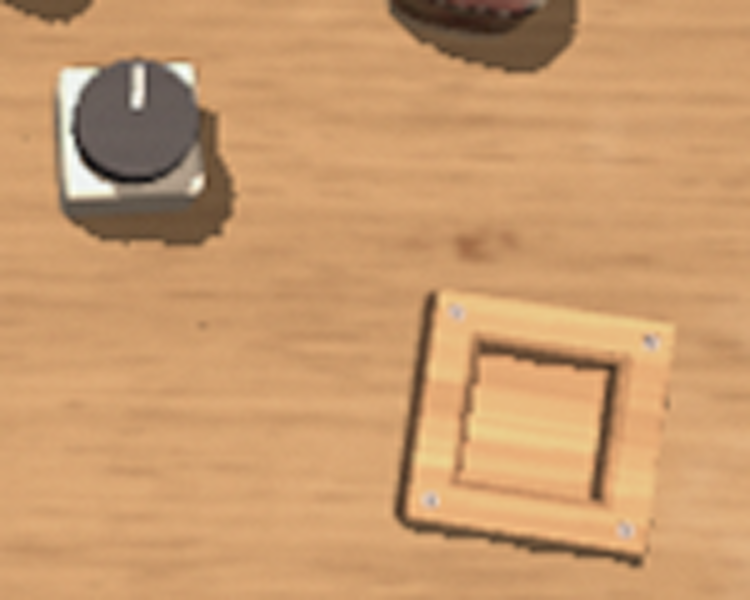

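```bash
python3 - <<'E'
from h import *
a=snapshot('top')
def P(u,v,z): return atz(a,((u+.5)/5-.5+325,(v+.5)/4.8-.5+185),z)[:2]
s=[P(*q,.0314) for q in[(456,313),(651,342),(625,530),(431,499)]]
j=[P(*q,.0674) for q in[(60,68),(195,63),(204,192),(68,199)]]
for q in (s,j):
  q=np.array(q); print('c',q.mean(0).round(4)); 
  for i in range(4):
    d=q[(i+1)%4]-q[i]; print(np.linalg.norm(d).round(4),np.degrees(np.arctan2(d[1],d[0])).round(1))
print('lid',P(138,119,.1034),'rib',np.degrees(np.arctan2(*(P(139,62,.1034)-P(138,110,.1034))[::-1])))
s=bot.read_state(); print(R.from_rotvec(s['tool_rot']).as_matrix().round(3), s['position'])
E
```

```text
c [ 0.4637 -0.3939]
0.0923 -97.7
0.0923 171.8
0.0912 81.7
0.0914 -7.4
c [ 0.5966 -0.1987]
0.0621 -86.5
0.0623 -175.7
0.0622 94.3
0.0632 4.2
lid [ 0.59595986 -0.19887461] rib -0.4361068286856451
[[ 0.892  0.453 -0.   ]
 [ 0.453 -0.892  0.   ]
 [ 0.    -0.    -1.   ]] [ 0.3055408  -0.60183778  0.23129139]
```

Emit:
play_rows([
  {"delta_pos":[4.4,-2.3,0],"spin":0},
  {"delta_pos":[4.4,-2.3,0],"spin":0},
  {"delta_pos":[4.4,-2.3,0],"spin":0},
  {"delta_pos":[4.4,-2.3,0],"spin":0},
  {"delta_pos":[4.4,-2.3,0],"spin":0},
])

```text
clock: 1.98
position: [0.4505, -0.3984, 0.2315]
tool_rot: [3.055, 0.731, 0.0]
force: [1.0, -0.7, 0.5]
width: 1.0
finger_force: 0.0
```

Emit:
play_rows([
  {"delta_pos":[4.4,-2.3,0.5],"spin":0},
  {"delta_pos":[4.4,-2.3,0.5],"spin":0},
  {"delta_pos":[4.4,-2.3,1],"spin":0},
  {"delta_pos":[4.4,-2.3,1],"spin":0},
  {"delta_pos":[4.4,-2.3,1],"spin":0},
])

```text
clock: 2.6
position: [0.5947, -0.1963, 0.1912]
tool_rot: [3.055, 0.731, 0.001]
force: [0.0, 0.5, 0.1]
width: 1.001
finger_force: 0.0
```

Emit:
play_rows([
  {"delta_pos":[0,0.3,3],"spin":0},
  {"delta_pos":[0,0,3],"spin":0},
  {"delta_pos":[0,0,3],"spin":0},
  {"delta_pos":[0,0,1.5],"spin":0},
  {"delta_pos":[0,0,1.2],"spin":0},
])

```text
clock: 3.22
position: [0.5953, -0.2004, 0.074]
tool_rot: [3.055, 0.731, 0.0]
force: [-0.4, -1.2, -0.3]
width: 1.0
finger_force: 0.0
```

```bash
python3 - <<'E'
from h import *
s=bot.read_state(); print(s['position'],s['joint_positions'].round(3),s['force'])
b=snapshot('side');c=b['frame'][180:280,240:380]
cv2.imwrite('pics/d.png',cv2.resize(c,None,fx=5,fy=5,interpolation=2)[:,:,::-1])
E
```

```text
[ 0.59533751 -0.20035029  0.07404294] [ 0.304  0.526 -0.108  1.831  0.076  0.788 -0.944] [-0.3560083  -1.17037311 -0.27959718]
```

View pics/d.png

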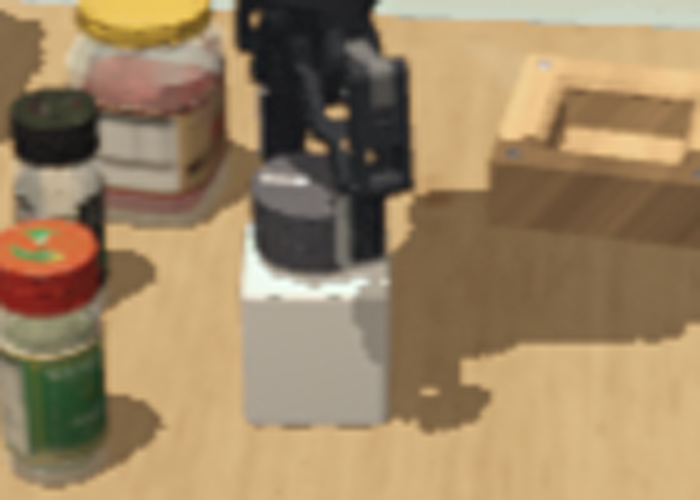

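Emit:
play_rows([
  {"delta_pos":[0,0,0],"spin":0},
  {"delta_pos":[0,0,0],"spin":0},
  {"delta_pos":[0,0,0],"spin":0},
  {"delta_pos":[0,0,0],"spin":0},
  {"delta_pos":[0,0,0],"spin":0},
], grip=4.5, newtons=60)

```text
clock: 3.9
position: [0.5957, -0.2001, 0.0756]
tool_rot: [3.055, 0.731, 0.002]
force: [-0.6, 1.9, 3.3]
width: 0.637
finger_force: 62.4
```

Emit:
play_rows([
  {"delta_pos":[0,0,0],"spin":0},
  {"delta_pos":[0,0,-1],"spin":0},
  {"delta_pos":[0,0,-2],"spin":0},
  {"delta_pos":[0,0,-2.5],"spin":0},
  {"delta_pos":[0,0,-2.5],"spin":0},
], newtons=100)

```text
clock: 4.53
position: [0.5953, -0.2004, 0.1566]
tool_rot: [3.055, 0.731, 0.001]
force: [0.3, -0.6, -4.0]
width: 0.625
finger_force: 105.5
```

Emit:
play_rows([
  {"delta_pos":[-4.1,2.26,0],"spin":0},
  {"delta_pos":[-4.1,2.26,0],"spin":0},
  {"delta_pos":[-4.1,2.26,0],"spin":0},
  {"delta_pos":[-4.1,2.26,0],"spin":0},
  {"delta_pos":[-4.1,2.26,0],"spin":0},
])

```text
clock: 5.15
position: [0.4628, -0.3952, 0.156]
tool_rot: [3.054, 0.731, 0.002]
force: [0.7, -0.8, -3.3]
width: 0.625
finger_force: 105.5
```

Emit:
play_rows([
  {"delta_pos":[0,0,0],"spin":1.2},
  {"delta_pos":[0,0,0],"spin":1.2},
  {"delta_pos":[0,0,0],"spin":0},
  {"delta_pos":[0,0,0],"spin":0},
  {"delta_pos":[0,0,0],"spin":0},
])

```text
clock: 5.78
position: [0.4636, -0.3937, 0.1546]
tool_rot: [3.115, 0.41, 0.0]
force: [-0.4, -0.5, -3.2]
width: 0.627
finger_force: 105.6
```

```bash
python3 - <<'E'
from h import *
s=bot.read_state(); print(s['position'],s['joint_positions'].round(3),s['force'],s['wrist_torque'],R.from_rotvec(s['tool_rot']).as_matrix().round(3))
a=snapshot('top');b=snapshot('side')
c=np.hstack([cv2.resize(a['frame'][230:330,380:480],(400,400),interpolation=2),cv2.resize(b['frame'][130:240,310:410],(400,440),interpolation=2)[:400]])
cv2.imwrite('pics/e.png',c[:,:,::-1])
E
```

```text
[ 0.4635789  -0.39373501  0.15458085] [ 0.604  0.396 -0.008  1.831  0.004  0.914 -0.714] [-0.36218655 -0.51620431 -3.24679416] [ 0.02412296  0.05041218 -0.0216595 ] [[ 0.966  0.259  0.   ]
 [ 0.259 -0.966 -0.   ]
 [ 0.     0.    -1.   ]]
```

View pics/e.png

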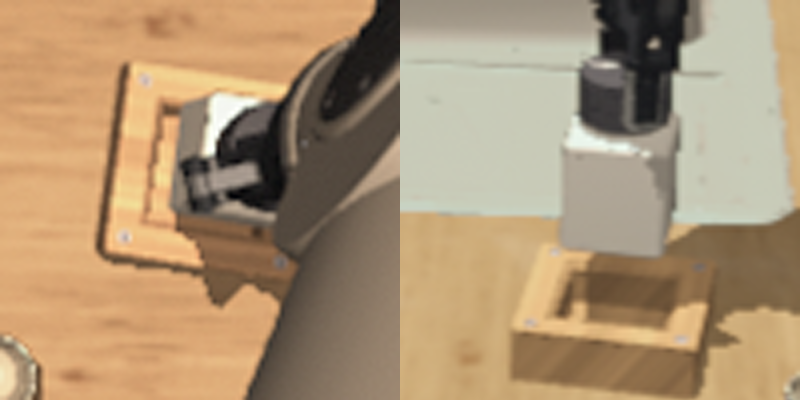

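```bash
python3 - <<'E'
from h import *
a=snapshot('top');b=snapshot('side')
c=np.hstack([cv2.resize(a['frame'][245:295,415:465],(400,400),interpolation=2),cv2.resize(b['frame'][145:225,340:390],(375,600),interpolation=2)[:600] [:400*2]]) if 0 else None
A=cv2.resize(a['frame'][245:295,415:465],(400,400),interpolation=2)
B=cv2.resize(b['frame'][145:220,340:390],(400,600),interpolation=2)
cv2.imwrite('pics/f.png',np.hstack([np.vstack([A,np.zeros((200,400,3),np.uint8)]),B])[:,:,::-1])
E
```

```text
(no output)
```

View pics/f.png

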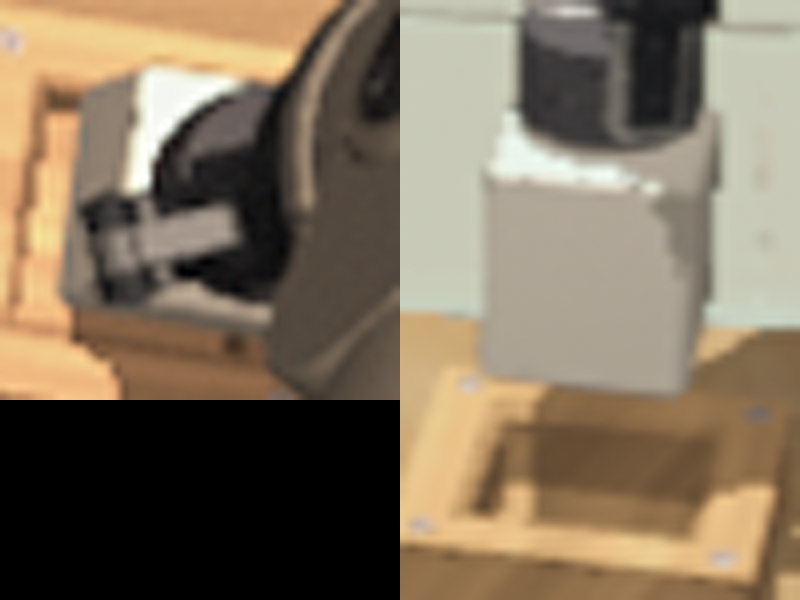

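```bash
python3 - <<'E'
from h import *
a=snapshot('top');b=snapshot('side')
S=lambda u,v,z: atz(b,((u-400+.5)/8-.5+340,(v+.5)/8-.5+145),z)[:2]
T=lambda u,v,z: atz(a,((u+.5)/8-.5+415,(v+.5)/8-.5+245),z)[:2]
def pr(n,p,q):
  d=q-p; print(n,p.round(4),q.round(4),'len',np.linalg.norm(d).round(4),'ang',np.degrees(np.arctan2(d[1],d[0])).round(1))
pr('side bottom',S(484,376,.0744),S(690,393,.0744))
pr('side top',S(488,180,.1464),S(704,195,.1464))
sc=[(470,384),(757,414),(722,558),(421,525)]
q=np.array([S(*k,.0314) for k in sc]);print('holder side',q.mean(0).round(4));pr('',q[0],q[1]);pr('',q[3],q[2])
pr('top left edge',T(150,68,.1464),T(127,190,.1464))
pr('top bottomleft', T(150,68,.1464),T(100,305,.1464))
yaw=np.radians(-7.9); 
for nm,y in(('-7.9',-7.9),):
  y=np.radians(y);ex=np.array([np.cos(y),np.sin(y)]);ey=np.array([-ex[1],ex[0]])
  for sx,sy in((1,1),(-1,1),(-1,-1),(1,-1)):
    P=np.array([.4637,-.3939])+.032*(sx*ex+sy*ey)
    for z in(.0744,.1464):
      u=proj(b,[*P,z]);v=proj(a,[*P,z]); print(sx,sy,z,'side',((u-[340,145]+.5)*8-.5+[400,0]).round(),'top',((v-[415,245]+.5)*8-.5).round())
E
```

```text
side bottom [ 0.4982 -0.3726] [ 0.4363 -0.3671] len 0.0622 ang 174.9
side top [ 0.4993 -0.3587] [ 0.4367 -0.3542] len 0.0628 ang 175.9
holder side [ 0.4636 -0.3951]
 [ 0.503  -0.4468] [ 0.4118 -0.4345] len 0.092 ang 172.3
 [ 0.5153 -0.3557] [ 0.4243 -0.3435] len 0.0918 ang 172.4
top left edge [ 0.499  -0.3681] [ 0.4667 -0.3618] len 0.0329 ang 169.0
top bottomleft [ 0.499  -0.3681] [ 0.4365 -0.3546] len 0.0639 ang 167.8
1 1 0.0744 side [478. 385.] top [84. 85.]
1 1 0.1464 side [487. 168.] top [144.  65.]
-1 1 0.0744 side [690. 408.] top [ 54. 310.]
-1 1 0.1464 side [705. 190.] top [112. 306.]
-1 -1 0.0744 side [716. 311.] top [280. 346.]
-1 -1 0.1464 side [732.  98.] top [354. 344.]
1 -1 0.0744 side [512. 290.] top [309. 121.]
1 -1 0.1464 side [521.  78.] top [385. 103.]
```

Emit:
play_rows([
  {"delta_pos":[0,0,0.8],"spin":0.5},
  {"delta_pos":[0,0,1.2],"spin":0},
  {"delta_pos":[0,0,1],"spin":0},
  {"delta_pos":[0,0,0.6],"spin":0},
  {"delta_pos":[0,0,0.3],"spin":0},
])

```text
clock: 6.7
position: [0.4634, -0.3938, 0.1148]
tool_rot: [-3.123, -0.34, 0.001]
force: [0.4, -0.7, -3.6]
width: 0.622
finger_force: 105.6
```

Emit:
play_rows([
  {"delta_pos":[0,0,0.2],"spin":0},
  {"delta_pos":[0,0,0.2],"spin":0},
  {"delta_pos":[0,0,0.2],"spin":0},
  {"delta_pos":[0,0,0.2],"spin":0},
  {"delta_pos":[0,0,0.0],"spin":0},
])

```text
clock: 7.32
position: [0.4634, -0.3939, 0.1073]
tool_rot: [3.123, 0.339, 0.0]
force: [-1.1, -0.8, -2.9]
width: 0.624
finger_force: 105.9
```

Emit:
play_rows([
  {"delta_pos":[0,0,0.2],"spin":0},
  {"delta_pos":[0,0,0.2],"spin":0},
  {"delta_pos":[0,0,0.2],"spin":0},
  {"delta_pos":[0,0,0.2],"spin":0},
  {"delta_pos":[0,0,0.0],"spin":0},
])

```text
clock: 7.95
position: [0.4634, -0.3937, 0.099]
tool_rot: [-3.123, -0.34, 0.0]
force: [-1.6, -1.2, -3.9]
width: 0.626
finger_force: 105.8
```

Emit:
play_rows([
  {"delta_pos":[0,0,0.2],"spin":0},
  {"delta_pos":[0,0,0.2],"spin":0},
  {"delta_pos":[0,0,0.2],"spin":0},
  {"delta_pos":[0,0,0.2],"spin":0},
  {"delta_pos":[0,0,0.0],"spin":0},
])

```text
clock: 8.57
position: [0.4634, -0.3937, 0.0911]
tool_rot: [-3.123, -0.34, 0.0]
force: [-0.3, -1.5, -4.3]
width: 0.625
finger_force: 105.8
```

Emit:
play_rows([
  {"delta_pos":[0,0,0.15],"spin":0},
  {"delta_pos":[0,0,0.15],"spin":0},
  {"delta_pos":[0,0,0.15],"spin":0},
  {"delta_pos":[0,0,0.1],"spin":0},
  {"delta_pos":[0,0,0.0],"spin":0},
])

```text
clock: 9.2
position: [0.4634, -0.3937, 0.0857]
tool_rot: [-3.123, -0.34, 0.0]
force: [-1.4, -1.4, -5.1]
width: 0.625
finger_force: 105.9
```

Emit:
play_rows([
  {"delta_pos":[0,0,0.05],"spin":0},
  {"delta_pos":[0,0,0.05],"spin":0},
  {"delta_pos":[0,0,0.05],"spin":0},
  {"delta_pos":[0,0,0.0],"spin":0},
  {"delta_pos":[0,0,0.0],"spin":0},
])

```text
clock: 9.82
position: [0.4635, -0.3938, 0.0843]
tool_rot: [-3.123, -0.34, 0.0]
force: [-0.8, -1.1, -3.3]
width: 0.627
finger_force: 105.9
```

Emit:
play_rows([
  {"delta_pos":[0,0,0.05],"spin":0},
  {"delta_pos":[0,0,0.05],"spin":0},
  {"delta_pos":[0,0,0.05],"spin":0},
  {"delta_pos":[0,0,0.0],"spin":0},
  {"delta_pos":[0,0,0.0],"spin":0},
])

```text
clock: 10.45
position: [0.4636, -0.3939, 0.0838]
tool_rot: [3.123, 0.34, 0.001]
force: [-6.6, 3.2, 14.2]
width: 0.625
finger_force: 108.3
```

Emit:
play_rows([
  {"delta_pos":[0,0,0],"spin":-1},
  {"delta_pos":[0,0,0],"spin":-1},
  {"delta_pos":[0,0,0],"spin":-1},
  {"delta_pos":[0,0,0],"spin":-1},
  {"delta_pos":[0,0,0],"spin":-1},
], newtons=110)

```text
clock: 11.08
position: [0.4641, -0.3943, 0.0836]
tool_rot: [2.973, 1.011, 0.002]
force: [-1.3, -0.5, 5.9]
width: 0.628
finger_force: 114.0
```

```bash
cat > st.py <<'E'
from h import *
s=bot.read_state(); M=R.from_rotvec(s['tool_rot']).as_matrix()
print(s['position'].round(4),'yaw',np.degrees(np.arctan2(M[1,0],M[0,0])).round(1),s['joint_positions'].round(2),s['force'].round(1),s['wrist_torque'].round(2))
E
python3 st.py
```

```text
[ 0.4641 -0.3943  0.0836] yaw 37.6 [ 0.68  0.49 -0.11  1.87  0.07  0.78 -0.38] [-1.3 -0.5  5.9] [-0.47  0.16 -0.25]
```

Emit:
play_rows([
  {"delta_pos":[0,0,0],"spin":-1},
  {"delta_pos":[0,0,0],"spin":-1},
  {"delta_pos":[0,0,0],"spin":-1},
  {"delta_pos":[0,0,0],"spin":-1},
  {"delta_pos":[0,0,0],"spin":-1},
])

```text
clock: 11.7
position: [0.4642, -0.3944, 0.0836]
tool_rot: [2.683, 1.63, 0.001]
force: [-1.3, -3.0, 4.2]
width: 0.626
finger_force: 114.0
```

```bash
python3 st.py
```

```text
[ 0.4642 -0.3944  0.0836] yaw 62.6 [ 0.76  0.49 -0.21  1.87  0.14  0.79 -0.  ] [-1.3 -3.   4.2] [-0.62  0.01 -0.15]
```

Emit:
play_rows([
  {"delta_pos":[0,0,0],"spin":-0.5},
  {"delta_pos":[0,0,0],"spin":-0.5},
  {"delta_pos":[0,0,0],"spin":-0.5},
  {"delta_pos":[0,0,0],"spin":-0.5},
  {"delta_pos":[0,0,0],"spin":0},
])

```text
clock: 12.32
position: [0.4641, -0.3945, 0.0836]
tool_rot: [2.533, 1.855, 0.001]
force: [-1.7, -1.6, 5.1]
width: 0.627
finger_force: 114.0
```

```bash
python3 st.py
```

```text
[ 0.4641 -0.3945  0.0836] yaw 72.4 [ 0.8   0.5  -0.25  1.87  0.17  0.8   0.15] [-1.7 -1.6  5.1] [-0.49  0.08  0.06]
```

Emit:
play_rows([
  {"delta_pos":[0,0,0],"spin":-0.5},
  {"delta_pos":[0,0,0],"spin":-0.5},
  {"delta_pos":[0,0,0],"spin":-0.5},
  {"delta_pos":[0,0,0],"spin":-0.3},
  {"delta_pos":[0,0,0],"spin":0},
])

```text
clock: 12.95
position: [0.4642, -0.3946, 0.0836]
tool_rot: [2.38, 2.047, 0.001]
force: [0.0, -3.6, 4.9]
width: 0.626
finger_force: 114.1
```

```bash
cat >> st.py <<'E'
b=snapshot('side')
cv2.imwrite('pics/g.png',cv2.resize(b['frame'][135:235,320:420],(600,600),interpolation=2)[:,:,::-1])
E
python3 st.py
```

```text
[ 0.4642 -0.3946  0.0836] yaw 81.4 [ 0.82  0.5  -0.29  1.86  0.19  0.8   0.28] [ 0.  -3.6  4.9] [-0.58 -0.09  0.01]
```

View pics/g.png

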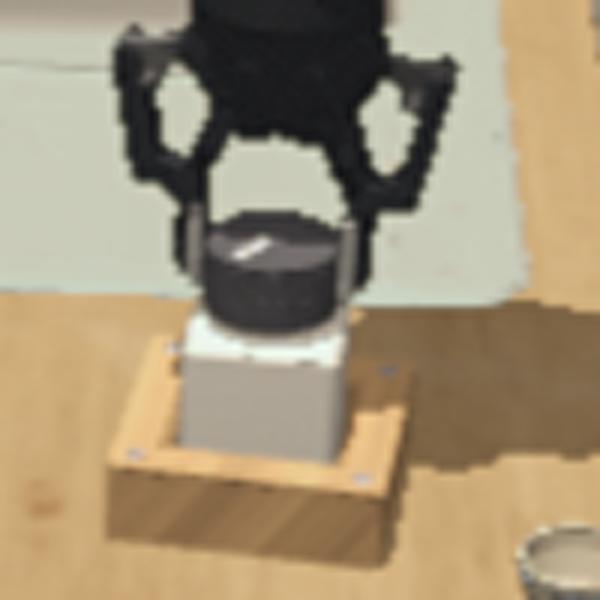

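Emit:
play_rows([
  {"delta_pos":[0,0,-0.1],"spin":0},
  {"delta_pos":[0,0,-0.1],"spin":0},
  {"delta_pos":[0,0,-0.1],"spin":0},
  {"delta_pos":[0,0,-0.1],"spin":0},
  {"delta_pos":[0,0,0],"spin":0},
])

```text
clock: 13.62
position: [0.4635, -0.3938, 0.0869]
tool_rot: [-2.381, -2.049, -0.0]
force: [0.9, -1.0, -1.3]
width: 0.628
finger_force: 115.2
```

```bash
python3 st.py; python3 - <<'E'
from h import *
b=snapshot('side')
S=lambda u,v: atz(b,((u+.5)/6-.5+320,(v+.5)/6-.5+135),.116)[:2]
d=S(235,256)-S(270,238);print(S(235,256),S(270,238),np.degrees(np.arctan2(d[1],d[0])))
E
```

```text
[ 0.4635 -0.3938  0.0869] yaw 81.4 [ 0.82  0.5  -0.29  1.86  0.19  0.81  0.29] [ 0.9 -1.  -1.3] [-0.27 -0.19  0.02]
[ 0.47906538 -0.36820407] [ 0.4653695  -0.38514973] 51.054036524227214
```

Emit:
play_rows([
  {"delta_pos":[0,0,-0.2],"spin":0},
  {"delta_pos":[0,0,-0.4],"spin":0},
  {"delta_pos":[0,0,-0.5],"spin":0},
  {"delta_pos":[0,0,-0.6],"spin":0},
  {"delta_pos":[0,0,-0.6],"spin":0},
])

```text
clock: 14.35
position: [0.4635, -0.3938, 0.1104]
tool_rot: [2.381, 2.049, 0.0]
force: [0.8, 0.3, -1.3]
width: 0.624
finger_force: 115.2
```

Emit:
play_rows([
  {"delta_pos":[0,0,-0.5],"spin":0},
  {"delta_pos":[0,0,-0.2],"spin":0},
  {"delta_pos":[0,0,0],"spin":0},
  {"delta_pos":[0,0,0],"spin":0},
  {"delta_pos":[0,0,0],"spin":0},
])

```text
clock: 14.98
position: [0.4634, -0.3937, 0.1166]
tool_rot: [-2.381, -2.049, 0.0]
force: [-0.1, -0.6, 0.1]
width: 0.623
finger_force: 115.2
```

```bash
python3 st.py
```

```text
[ 0.4634 -0.3937  0.1166] yaw 81.4 [ 0.83  0.46 -0.3   1.84  0.17  0.86  0.3 ] [-0.1 -0.6  0.1] [-0.02 -0.05  0.03]
```

View pics/g.png

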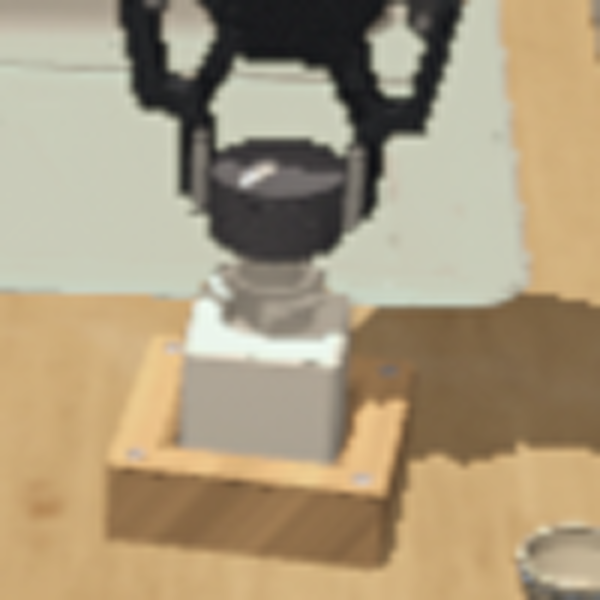

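The picture shows the jar still seated in the holder with its neck bare (around 265,300). The lid is held level above it (around 280,200).

```bash
python3 -c "
from h import *
print(ticket.close_job())"
```

```text
the job is handed in; nothing more can be done
None
```

The job is handed in at about 15 s: the jar is seated in the holder, and the unscrewed lid is held level over the open mouth, about 19 mm clear by my estimate.

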